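# Clamp a brass bar in the V-block sawing jig

## Task

Lay the thicker of the two brass bars in the V of the sawing jig, slide it gently along the V until its end bears firmly on the solid face of the stop screw (not just on its sprung nose), and then swing the clamp strap round over the bar until the strap lies square across it. Do not force or slam anything, and leave the other things on the bench where they are.

Things in the scene. Friction and masses are not known exactly. Their poses are not given: they have to be found in the camera images.
- bar: The thicker solid brass bar, round, 24 mm in diameter, 150 mm long, about 0.57 kg, ends alike. Origin at its very centre, x along the bar. At the start it lies level in the shallow notches of one of two wooden rests, centre 34 mm above the bench; within 40 mm of its middle fingers can reach down on both sides to 9 mm above the bench.
- slim_bar: The thinner brass bar, 16 mm in diameter and 150 mm long, on the other wooden rest; leave it. Origin at its centre, x along the bar.
- vblock: The steel sawing jig, fixed. Origin under its middle at bench level, x along the V towards the stop, z up. Base plate 15 mm high, x from -83 to 107 mm, y within 40 mm. Two V-blocks 26 mm long at x = -45 and +45 mm, 48 mm wide, 61 mm high, each with a 90 degree V 40 mm wide at the mouth; the 64 mm gap between them takes the fingers.
- v_center (a point): Where the thick bar's axis lies when seated, midway between the V-blocks: 58 mm above the bench, axes as the jig's. The seated bar's top is 70 mm above the bench. Sliding in the V it drags with 3 to 7 N of friction; its rear end (-x) can be reached and pushed from behind the jig, nothing stands there.
- stop: Stop bracket at the jig's +x end: upright plate 36 mm wide, 12 mm thick, top 77 mm up; origin mid-plate 15 mm above the bench, at jig x = 98 mm, axes as the jig's. A 16 mm stop screw on the bar's axis points from it to -x; its flat nylon face is 12 to 24 mm from this origin, set anew each time and not reported: feel for it.
- stop_axis (a point): Point in the stop bracket where the stop screw's axis passes (jig x = 98, z = 58 mm). A sprung nose pin, 6 mm thick, stands 4 mm out of the screw's solid face and gives way under 0.4 to 1 N, until the bar's end meets the solid face. That face should get 5 to 15 N for about half a second, never more than 30 N.
- clamp_post: Sprung sleeve on a post beside the V-block next to the stop, at jig x = 45, y = 42 mm; origin on the post's axis at the height of the strap's underside (67 mm above the bench at rest). It carries the strap and can rise some millimetres against a spring (3 N per mm).
- strap (a joint): Angle (rad) of the clamp strap about its upright post: 0 points to the jig's +y, away from the bar; it grows anticlockwise from above, by way of the jig's -x (pi/2: along the V), to pi: square across the bar; end stop at 3.20. Starts within -0.3 to 0.4, stays where left. From about 1.7 on it rides up the bar by its ramp: up to 15 N at the knob.
- strap_knob (a point): Middle of the strap's upright smooth round black knob, 14 mm in diameter, from 7 to 43 mm above the strap's underside (this point 92 mm above the bench at rest), 75 mm from the post's axis. The steel strap is 20 mm wide plus a 20 mm ramp on its leading side, 7 mm thick, 86 mm long from the post; closed, it is lifted 3 mm and presses with 7 to 9 N.
- pliers: Flat pliers with red handles lying on the bench, about 150 mm long; a bystander.
- ring_blank: Small brass ring, 25 mm across, 8 mm high; a bystander.
- cuff: Brass cuff, a ring 64 mm across and 22 mm high; a bystander.
- jar: Amber glass jar with a steel lid, 54 mm across, 60 mm high; a bystander.
- screwdriver: Screwdriver 180 mm long; a bystander.
Mind the look-alikes: they are no part of the job. What is shaped like the bar but purple or turquoise is not meant.

How it is judged (in metres and radians):
On the way:
1. the bar lies seated in both Vs with the strap still clear, and its end is pressed on the solid face of the stop screw (more than 4 N) (y of bar in the frame of vblock between -0.002 and 0.002 m and z of bar in the frame of vblock between 0.056 and 0.06 m and angle between the x axis of bar and the x axis of vblock, either way round below 0.03 rad and contact force between bar and stop above 4 N and value of joint strap below 1.6 rad), for 0.2 s.
At the end, for the whole second after the job is handed in: The bar rests in both Vs (its axis within 2 mm sideways and in height and 0.03 rad of the V's axis), its end still touches the stop, the strap lies square across it (pi within 0.15 rad) and presses on it with more than 4 N, and all is at rest (y of bar in the frame of vblock between -0.002 and 0.002 m and z of bar in the frame of vblock between 0.056 and 0.06 m and angle between the x axis of bar and the x axis of vblock, either way round below 0.03 rad and contact force between bar and stop above 0.3 N and value of joint strap between 2.99159 and 3.29159 rad and contact force between bar and clamp_post above 4 N and linear speed of bar below 0.01 m/s and velocity of joint strap below 0.05 rad/s).
It fails at once if the bar is pushed against the stop with more than 30 N (contact force between bar and stop above 30 N).
It fails at once if the strap is forced onto the bar with more than 40 N (contact force between bar and clamp_post above 40 N).
It fails at once if the bar is dropped or slammed into the jig, or pressed on it with more than 80 N (contact force between bar and vblock above 80 N).
It fails at once if a bystander is moved by more than 30 mm (distance of any of slim_bar, pliers, ring_blank, cuff, jar, screwdriver from where it was at the start of the episode above 0.03 m).
It also fails if it takes over 72 s, if anything falls off the work surface, if the arm or the gripper's body presses on something with over 40 N, if the wrist force passes 120 N, or if a joint passes its speed limit or range.

## Robot

A 6-joint arm with a two-finger parallel gripper is mounted at the origin on the work surface. World frame = base frame: x ahead of the robot, y to its left, z up, the work surface at z = 0. Lengths are in mm, angles in rad, forces in N, time in s.
With the tool pointing down it reaches from about 250 to 725 mm from the base axis. Payload 9.7 kg.
Tool frame: the origin (TCP) lies on the centre line of the jaws, within the pads' length; the fingertips stand 22 mm ahead of it and the grasp point (between the pads) lies 3 mm ahead of it; z points along the fingers, y is the line along which they close (so a half turn about z gives the same grasp; the last joint's range is limited). The gripper opens to 85 mm and grips with 20 to 120 N. Pads are 22 mm wide; open, the fingers measure 114 mm over their backs; the gripper's body (76 mm by 85 mm) begins 54 mm behind the grasp point. The pads swing forward as they close: fully open they stand 13 mm farther back than shut.
Start: joints at [-1.28, 0.087, 0.176, 1.66, 0, 1.571], TCP at [157.693, -526.906, 216.584] pointing down, gripper open.
Joint ranges: [-3.13, 3.13], [-0.85, 1.81], [-1.15, 1.24], [-2.2, 2.28], [-1.44, 1.52], [-3.14, 3.14]. Speed limits (rad/s): [2.22, 2.22, 2.57, 3.14, 3.14, 3.14].

## Interface

Orientations are given as a unit quaternion [w, x, y, z].
In Python, from station import bot, eyes gives the robot as it stands. The module is installed in compiled form; this text tells all that it offers.
- The arm moves only by the tool apply_moves, never from a script. Its argument "series" is a list of rows, each a list of 3 entries, a list of its own where there are three numbers: the turn, a rotation vector about the tool's x, y, z in degrees, then the shift along the tool's x, y, z in cm, then the opening in per cent of the stroke, from 0 (shut) to 100 (fully open). A call has 1 to 10 rows; each row is the pose to reach, as a shift and turn from the pose commanded when the call began, along the tool's axes at that moment; what a row does not reach only later rows make up. A row lasts 1/12 s, in which the tool goes at most 41.7 mm and 7.16 degrees, less where a joint would pass 70% of its speed; a pose out of reach is approached as far as the arm can. A call with a gripper value outside its range is refused whole. The fingers move at their own pace and stop on an object; "squeeze" is the grip in N (left out, the last holds). Time passes only in rows, so rows that repeat a pose let the fingers close. It gives the time, the measured TCP pose, the force, the opening and the grip force at its end, in the units of the state.
- bot.state(): the state, without advancing time (a new reading comes with each control period).
- eyes.grab_frame(name): name is "side" or "top"; returns the picture (480x640x3 uint8, blue, green, red); there is no depth.
- eyes.calibration(name): a dict with "fx", "fy", "cx", "cy" (pixels), "eye" and "attitude" of the camera in the world. Camera axes: x right, y down, z forward; pixel columns grow to the right and rows downward; lengths in mm; the calibration is good to about 2 mm. A picture is of the moment at which its call begins. calibration takes no time and is no camera call.
- bot.finish_job(): hands the job in; it is judged then, once.
The state is a dict: "t": time; "qpos": joint angles; "joint_velocities": joint speeds; "tau": joint torques, N m; "position": TCP position; "orientation": TCP orientation; "wrist_force": force on the tool from outside, world axes, zero at the start; "torque": the same for the moment, N m; "grip_width": opening from 0.0 (shut) to 1.0 (fully open); "finger_force": force on a finger pad.
Only numpy, scipy, OpenCV 4.12 (cv2) and the standard library are available. Lean on these libraries where they do the work, as an engineer would, in place of code of your own. Each camera call takes 0.05 s, during which the arm holds its last target. There are 200 camera calls.

## Working session

There is one attempt and no reset: what is moved stays moved. The work goes in short steps, Python scripts to look and compute and a tool call to move; the robot and the scene stay as the last step left them, time stands still between calls to the robot, and variables do not carry over. Pictures are saved under pics/ and viewed, at most 10 in all, crops included, and the job is handed in when it is done.

Besides the shell and the picture viewer there is one more tool, called after "Emit:" as name(argument=value, ...), one argument or row to a line, values as JSON. apply_moves: Moves the arm, as the interface text tells. Its arguments: {"type":"object","properties":{"series":{"type":"array","items":{"type":"array"}},"squeeze":{"type":"number"}},"required":["series"]}

```bash
mkdir -p pics; python3 - <<'E'
from station import bot, eyes
import cv2
for n in("side","top"):
    cv2.imwrite(f"pics/{n}0.png",eyes.grab_frame(n)); print(n,eyes.calibration(n))
print(bot.state())
E
```

```text
side {'fx': 498.2284848804181, 'fy': 498.2284848804181, 'cx': 313.4462612895381, 'cy': 238.4608921075247, 'eye': array([360.451135  , 670.71298867, 612.33917597]), 'attitude': array([ 0.0628269 , -0.13229526,  0.8747982 , -0.46182124])}
top {'fx': 446.4776943286828, 'fy': 446.4776943286828, 'cx': 316.06214649480665, 'cy': 239.11990447666182, 'eye': array([ 473.74000861,  -51.15529512, 1105.98369396]), 'attitude': array([ 0.04051454, -0.70581567,  0.70694847, -0.02016637])}
{'t': 0.1, 'qpos': array([-1.27999647e+00,  8.73994229e-02,  1.75200115e-01,  1.65980857e+00,
        2.78429776e-05,  1.57080286e+00]), 'joint_velocities': array([-3.26781413e-07, -2.24317311e-05,  8.35690250e-04,  5.38665407e-04,
       -2.18846181e-03, -1.01961194e-03]), 'tau': array([-1.62927990e-03, -5.21561480e+01,  4.65653837e+01,  1.61341229e-02,
       -6.37577705e-05, -4.32842421e-05]), 'position': array([ 157.63667133, -526.68340856,  215.95028589]), 'orientation': array([-6.01398179e-04,  9.89448332e-01,  1.44884887e-01, -7.39967728e-05]), 'wrist_force': array([ 0.39659075,  0.18961677, -0.29203748]), 'torque': array([-0.00337504,  0.02145915, -0.01497132]), 'finger_force': 0.0, 'grip_width': 0.9980528994414822}
```

View pics/top0.png

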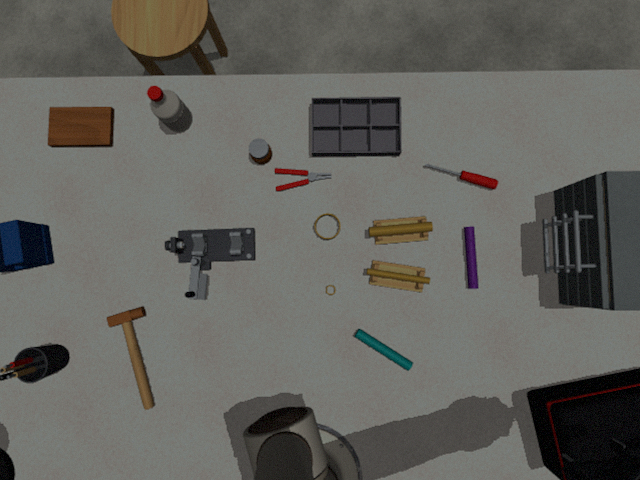

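View pics/side0.png

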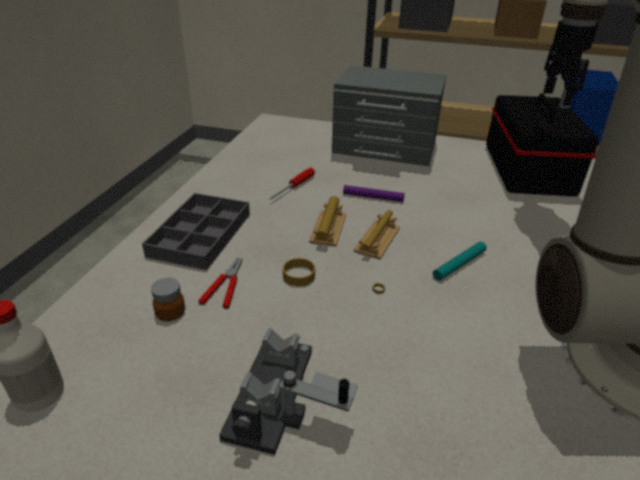

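Top view: two brass-coloured bars, at about (400,229) and (398,275). Purple (471,257) and turquoise (383,349) are decoys. The jig is at (215,245), with its stop at the left end (170,245) and the strap knob at (192,294). The upper bar looks thicker, so I'll check that in an enlarged crop.

```bash
cat > h.py <<'E'
import numpy as np, cv2
from scipy.spatial.transform import Rotation as R
from station import bot, eyes
def rot(q): return R.from_quat([q[1],q[2],q[3],q[0]])
def cast(n,uv,z):
    c=eyes.calibration(n); uv=np.atleast_2d(uv).astype(float)
    d=np.c_[(uv[:,0]-c['cx'])/c['fx'],(uv[:,1]-c['cy'])/c['fy'],np.ones(len(uv))]
    d=rot(c['attitude']).apply(d); e=c['eye']
    return e+d*((z-e[2])/d[:,2])[:,None]
def proj(n,p):
    c=eyes.calibration(n); q=rot(c['attitude']).inv().apply(np.atleast_2d(p)-c['eye'])
    return np.c_[q[:,0]/q[:,2]*c['fx']+c['cx'],q[:,1]/q[:,2]*c['fy']+c['cy']]
E
python3 - <<'E'
from h import *
t=cv2.imread('pics/top0.png'); s=cv2.imread('pics/side0.png')
a=cv2.resize(t[205:300,350:450],None,fx=4,fy=4,interpolation=cv2.INTER_CUBIC)
b=cv2.resize(t[205:300+10,160:260],None,fx=4,fy=4,interpolation=cv2.INTER_CUBIC)[:380]
cv2.imwrite('pics/crop.png',np.hstack([a,b]))
hsv=cv2.cvtColor(t,cv2.COLOR_BGR2HSV)
for (u,v) in [(400,229),(398,275),(400,243),(410,222),(375,275),(385,236)]: print((u,v),hsv[v,u])
E
```

```text
(400, 229) [ 22 178 113]
(398, 275) [ 20 178 110]
(400, 243) [ 15  12 123]
(410, 222) [ 23 103 114]
(375, 275) [ 23 190  63]
(385, 236) [ 18 116  97]
```

View pics/crop.png

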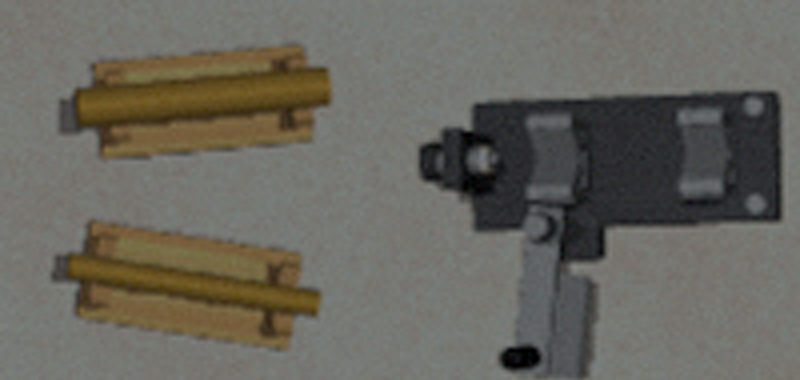

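The crop confirms it: the bar at top (400,229) is about 9 px thick and the one at (398,275) about 6 px, so the upper one is the thick bar. Next I'll measure the bar, jig and knob to sub-pixel.

```bash
cat >> h.py <<'E'
def edge(img,p,q,w=5,n=40):
    "sub-pixel straight edge near segment p-q: returns point, direction"
    p,q=np.float64(p),np.float64(q); d=(q-p)/np.linalg.norm(q-p); nn=np.array([-d[1],d[0]])
    o=np.arange(-w,w+.01,.25); pts=p+np.linspace(.05,.95,n)[:,None]*(q-p)
    g=pts[:,None]+o[None,:,None]*nn
    v=cv2.remap(img,g[...,0].astype(np.float32),g[...,1].astype(np.float32),cv2.INTER_LINEAR)
    v=cv2.GaussianBlur(v.astype(np.float32),(0,0),3)
    k=np.abs(np.gradient(v,axis=1)); e=pts+o[k.argmax(1)][:,None]*nn
    for _ in range(2):
        x,y,a,b=0,0,0,0
        vx,vy,x0,y0=cv2.fitLine(e.astype(np.float32),cv2.DIST_HUBER,0,.01,.01).ravel()
        r=np.abs((e-[x0,y0])@[-vy,vx]); e=e[r<1]
    return np.array([x0,y0]),np.array([vx,vy]),len(e)
def cross(a,b):
    t=np.linalg.solve(np.c_[a[1],-b[1]],b[0]-a[0]); return a[0]+t[0]*a[1]
E
python3 - <<'E'
from h import *
t=cv2.imread('pics/top0.png'); s=cv2.imread('pics/side0.png')
# bar
for n,im,c0,z in(('top',t,(400,229),34),('top',t,(398,275),30),('side',s,(328,218),34)):
    hsv=cv2.cvtColor(im,cv2.COLOR_BGR2HSV)
    m=((hsv[...,1]>145)&(abs(hsv[...,0].astype(int)-22)<6)).astype(np.uint8)
    _,L,st,_=cv2.connectedComponentsWithStats(m)
    l=L[c0[1]-3:c0[1]+4,c0[0]-3:c0[0]+4].max(); c,_=max([(x,cv2.contourArea(x)) for x in cv2.findContours((L==l).astype(np.uint8),0,1)[0]],key=lambda k:k[1])
    r=cv2.minAreaRect(c); bx=cv2.boxPoints(r); w=cast(n,bx,z)[:,:2]
    e1,e2=w[1]-w[0],w[2]-w[1]; L1,L2=np.linalg.norm(e1),np.linalg.norm(e2)
    e=e1 if L1>L2 else e2
    print(n,np.round(r[0],1),'centre',w.mean(0).round(1),'L',round(L1,1),round(L2,1),'yaw',round(np.degrees(np.arctan2(e[1],e[0]))%180,1))
g=cv2.cvtColor(t,cv2.COLOR_BGR2GRAY)
f=lambda x,y:(160+(x-400)/4-.4,205+y/4-.4)
T=edge(g,f(490,104),f(770,92),4); B=edge(g,f(620,224),f(775,219),4); Rr=edge(g,f(778,100),f(780,212),4);Lf=edge(g,f(475,188),f(476,225),3)
print([x[2] for x in(T,B,Rr,Lf)])
C=np.array([cross(T,Rr),cross(B,Rr),cross(T,Lf),cross(B,Lf)]); W=cast('top',C,15)[:,:2]
print(C.round(1).tolist(),W.round(1).tolist())
print('len',np.linalg.norm(W[0]-W[2]),np.linalg.norm(W[1]-W[3]),'wid',np.linalg.norm(W[0]-W[1]),np.linalg.norm(W[2]-W[3]))
d=(W[2]-W[0]+W[3]-W[1]);d/=np.linalg.norm(d); print('yaw jig x',np.degrees(np.arctan2(d[1],d[0])))
mid=(W[0]+W[1])/2; o=mid+83*d; print('origin from rear',o,'from centre',W.mean(0)-12*d)
# knob
for n,im,bx in(('top',t,(180,284,205,305)),('side',s,(330,370,360,412))):
    u0,v0,u1,v1=bx; v=im[v0:v1,u0:u1].max(2)<30; yx=np.argwhere(v); print(n,'knob px',yx[:,::-1].mean(0)+[u0,v0],yx.min(0)+[v0,u0],yx.max(0)+[v0,u0]); print(cast(n,yx[:,::-1].mean(0)+[u0,v0],92).round(1))
np.set_printoptions(suppress=True,precision=1)
a=np.arctan2(d[1],d[0]);y=np.array([-d[1],d[0]])
for nm,p in dict(stoptop=(98,0,77),post=(45,42,75),Va1=(58,24,61),Va2=(58,-24,61),Vb1=(-58,24,61),Vb2=(-58,-24,61),c1=(-83,40,15),c2=(-83,-40,15)).items():
    P=np.r_[o+p[0]*d+p[1]*y,p[2]]; print(nm,P,proj('top',P)[0],proj('side',P)[0])
E
```

```text
top [400.  228.8] centre [ 590.3 -221.9] L 149.8 26.8 yaw 93.8
top [397.8 275.9] centre [ 477.7 -215.3] L 17.4 149.5 yaw 80.6
side [327.7 219.2] centre [ 590.3 -225.3] L 182.8 33.8 yaw 94.6
[40, 40, 40, 40]
[[254.60000610351562, 227.0], [255.10000610351562, 259.70001220703125], [175.10000610351562, 230.39999389648438], [178.39999389648438, 263.0]] [[598.1, 132.2], [517.4, 129.8], [590.3, 330.1], [509.6, 319.7]]
len 198.0780805268963 190.08203302870524 wid 80.7005045237317 81.38619116137903
yaw jig x 92.29212741477026
origin from rear [554.42729732 213.93848298] from centre [554.34570923 215.97683337]
top knob px [189.82926829 294.        ] [292 186] [296 194]
[[436.6 265.4  92. ]]
side knob px [343.01129944 391.57627119] [380 339] [403 347]
[[438.  261.8  92. ]]
stoptop [550.5 311.9  77. ] [173.2 244.6] [246.6 408.5]
post [510.7 257.2  75. ] [196.3 261.7] [290.5 383.9]
Va1 [528.1 270.9  61. ] [192.5 254.5] [275.  395.5]
Va2 [576.1 272.9  61. ] [192.2 234.3] [241.3 387.9]
Vb1 [532.8 155.   61. ] [241.3 252.4] [298.8 334.9]
Vb2 [580.7 156.9  61. ] [240.8 232.2] [268.9 329. ]
c1 [517.8 129.4  15. ] [255.3 259.6] [312.7 346.4]
c2 [597.7 132.6  15. ] [254.4 227.2] [265.6 336.9]
```

```bash
cat > go.py <<'E'
import sys; from h import *
# usage: go.py x y z yaw_deg  -> turn about tool z (deg), shift (cm) in tool axes, from the present pose
def go(x,y,z,yaw):
    s=bot.state(); r=rot(s['orientation']); T=R.from_euler('z',yaw,degrees=True)*R.from_euler('x',180,degrees=True)
    print('t',round(s['t'],2),'pos',s['position'].round(1),'F',s['wrist_force'].round(1),'w',round(s['grip_width'],3))
    print('turn',np.degrees((r.inv()*T).as_rotvec()).round(2),'shift',(r.inv().apply(np.array([x,y,z])-s['position'])/10).round(2))
if __name__=='__main__': go(*map(float,sys.argv[1:5]))
E
python3 go.py 590.3 -222.5 150 93.8
```

```text
t 0.1 pos [ 157.6 -526.7  216. ] F [ 0.4  0.2 -0.3] w 0.998
turn [-6.000e-02 -5.000e-02 -7.714e+01] shift [ 50.17 -16.73   6.62]
```

Emit:
apply_moves(
  series=[
    [[0, 0, -7], [4, -1.3, 0.5], 65],
    [[0, 0, -14], [8, -2.7, 1], 65],
    [[0, 0, -21], [12, -4, 1.6], 65],
    [[0, 0, -28], [16, -5.3, 2.1], 65],
    [[0, 0, -35], [20, -6.7, 2.6], 65],
    [[0, 0, -42], [24, -8, 3.2], 65],
    [[0, 0, -49], [28, -9.3, 3.7], 65],
    [[0, 0, -56], [32, -10.7, 4.2], 65],
    [[0, 0, -63], [35.5, -11.8, 4.7], 65],
    [[0, 0, -70], [39, -13, 5.1], 65],
  ],
)

```text
t: 0.93
position: [495.5, -288.8, 164.8]
orientation: [-0.0, 0.725, 0.689, -0.0]
wrist_force: [0.5, -1.8, 0.2]
grip_width: 0.651
finger_force: 0.0
```

```bash
python3 go.py 590.3 -222.5 100 93.8
```

```text
t 0.93 pos [ 495.5 -288.8  164.8] F [ 0.5 -1.8  0.2] w 0.651
turn [-0.03 -0.02 -6.77] shift [7.11 9.13 6.48]
```

Emit:
apply_moves(
  series=[
    [[0, 0, -3.4], [2.4, 3, 2.2], 65],
    [[0, 0, -6.8], [4.7, 6, 4.3], 65],
    [[0, 0, -6.8], [7.1, 9.1, 6.5], 65],
    [[0, 0, -6.8], [7.1, 9.1, 6.5], 65],
    [[0, 0, -6.8], [7.1, 9.1, 6.5], 65],
    [[0, 0, -6.8], [7.1, 9.1, 6.5], 65],
  ],
)

```text
t: 1.43
position: [588.6, -224.9, 100.3]
orientation: [-0.001, 0.685, 0.728, -0.0]
wrist_force: [0.6, -0.5, -0.0]
grip_width: 0.647
finger_force: 0.0
```

```bash
python3 go.py 590.3 -222.5 37 93.8; python3 - <<'E'
from h import *
t=eyes.grab_frame('top'); s=eyes.grab_frame('side')
a=cv2.resize(t[180:280,340:460],None,fx=3,fy=3,interpolation=cv2.INTER_CUBIC)
b=cv2.resize(s[140:240,270:390],None,fx=3,fy=3,interpolation=cv2.INTER_CUBIC)
cv2.imwrite('pics/c2.png',np.hstack([a,b]))
E
```

```text
t 1.43 pos [ 588.6 -224.9  100.3] F [ 0.6 -0.5 -0. ] w 0.647
turn [-0.08 -0.02 -0.3 ] shift [0.22 0.2  6.33]
```

View pics/c2.png

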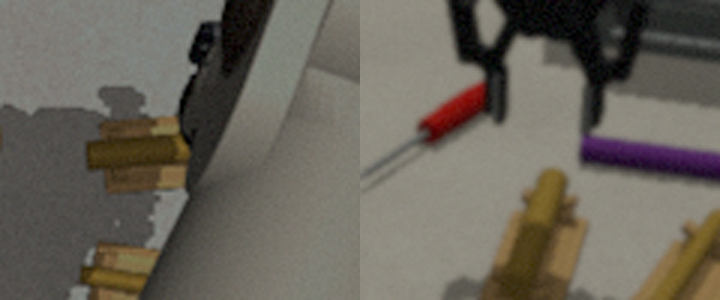

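The side view shows the fingers (crop columns 497 and 593) straddling the bar (545,180). I'll descend and grip.

Emit:
apply_moves(
  series=[
    [[0, 0, -0.3], [0.2, 0.2, 1.5], 65],
    [[0, 0, -0.3], [0.2, 0.2, 3], 65],
    [[0, 0, -0.3], [0.2, 0.2, 4.5], 65],
    [[0, 0, -0.3], [0.2, 0.2, 5.5], 65],
    [[0, 0, -0.3], [0.2, 0.2, 6.3], 65],
    [[0, 0, -0.3], [0.2, 0.2, 6.3], 65],
    [[0, 0, -0.3], [0.2, 0.2, 6.3], 45],
  ],
  squeeze=40,
)

```text
t: 2.12
position: [590.7, -223.3, 38.2]
orientation: [0.0, 0.684, 0.73, 0.0]
wrist_force: [0.0, -0.4, -0.2]
grip_width: 0.523
finger_force: 0.0
```

Emit:
apply_moves(
  series=[
    [[0, 0, 0], [0, 0, 0], 10],
    [[0, 0, 0], [0, 0, 0], 10],
    [[0, 0, 0], [0, 0, 0], 10],
    [[0, 0, 0], [0, 0, 0], 10],
    [[0, 0, 0], [0, 0, 0], 10],
    [[0, 0, 0], [0, 0, 0], 10],
  ],
  squeeze=40,
)

```text
t: 2.62
position: [591.0, -222.8, 37.7]
orientation: [0.0, 0.683, 0.73, 0.0]
wrist_force: [0.8, -0.4, -0.4]
grip_width: 0.101
finger_force: 0.0
```

```bash
python3 go.py 590.3 -222.5 140 92.2; python3 -c "
from h import *
print(bot.state()['finger_force'])"
```

```text
t 2.62 pos [ 591.  -222.8   37.7] F [ 0.8 -0.4 -0.4] w 0.101
turn [0.01 0.   1.57] shift [  0.03  -0.07 -10.23]
0.0
```

The fingers closed on nothing, so I'm looking again.

```bash
python3 - <<'E'
from h import *
t=eyes.grab_frame('top'); s=eyes.grab_frame('side')
b=cv2.resize(s[140:260,260:400],None,fx=4,fy=4,interpolation=cv2.INTER_CUBIC)
cv2.imwrite('pics/c3.png',np.clip(b*1.5,0,255).astype(np.uint8))
E
```

```text
(no output)
```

View pics/c3.png

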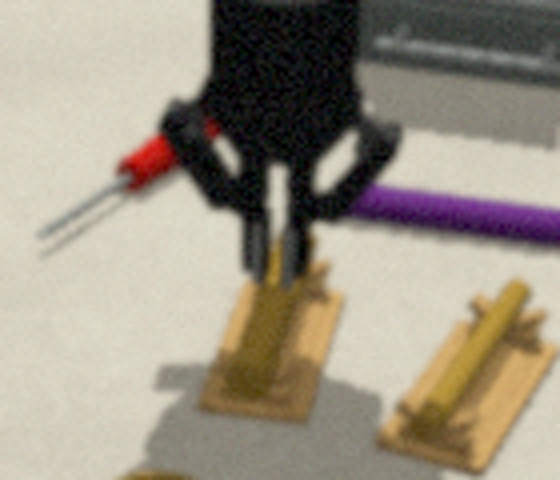

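```bash
python3 - <<'E'
from h import *
np.set_printoptions(suppress=True,precision=1)
for z in(15,37,50,60): print(z,proj('side',[591,-223,z]),(proj('side',[591,-223,z])-[260,140])*4)
for y in(-297,-147): print(y,(proj('side',[591+(-.066)*(y+222),y,34])-[260,140])*4)
print(cast('side',[260+275/4,140+283/4],40),cast('side',[260+275/4,140+283/4],15))
s=bot.state(); print(s)
E
```

```text
15 [[327.4 225.5]] [[269.5 341.9]]
37 [[327.7 217. ]] [[270.7 308.1]]
50 [[327.8 211.9]] [[271.4 287.7]]
60 [[328.  207.9]] [[271.9 271.8]]
-297 [[296.5 246.3]]
-147 [[240.4 389. ]]
[[ 594.5 -244.3   40. ]] [[ 604.7 -284.3   15. ]]
{'t': 2.7167, 'qpos': array([-0.4,  0.3,  0.1,  1.3,  0. ,  1.1]), 'joint_velocities': array([-0.,  0., -0.,  0., -0.,  0.]), 'tau': array([  0. , -64.4,  46.5,   0. ,  -0. ,  -0. ]), 'position': array([ 590.9, -222.8,   37.6]), 'orientation': array([0. , 0.7, 0.7, 0. ]), 'wrist_force': array([-0.5, -0.5, -0.5]), 'torque': array([0., 0., 0.]), 'finger_force': 0.0, 'grip_width': 0.09809379212865574}
```

```bash
python3 - <<'E'
from h import *
np.set_printoptions(suppress=True,precision=1)
for z in(78,86,100,120,130): print(z,proj('side',[588.6,-224.9,z]), cast('side',[331.5,182],z))
for n in('start',):
    pass
s=eyes.grab_frame('side'); t=eyes.grab_frame('top')
b=cv2.resize(s[140:260,260:400],None,fx=4,fy=4,interpolation=cv2.INTER_CUBIC)[:,:400]
c=cv2.resize(t[170:290,340:440],None,fx=4,fy=4,interpolation=cv2.INTER_CUBIC)
cv2.imwrite('pics/c4.png',np.clip(np.hstack([b,c])*2.2,0,255).astype(np.uint8))
E
```

```text
78 [[329.5 200.4]] [[ 606.4 -306.9   78. ]]
86 [[329.6 197.2]] [[ 602.7 -292.2   86. ]]
100 [[329.9 191.4]] [[ 596.3 -266.6  100. ]]
120 [[330.1 183. ]] [[ 587.1 -230.   120. ]]
130 [[330.3 178.7]] [[ 582.5 -211.7  130. ]]
```

View pics/c4.png

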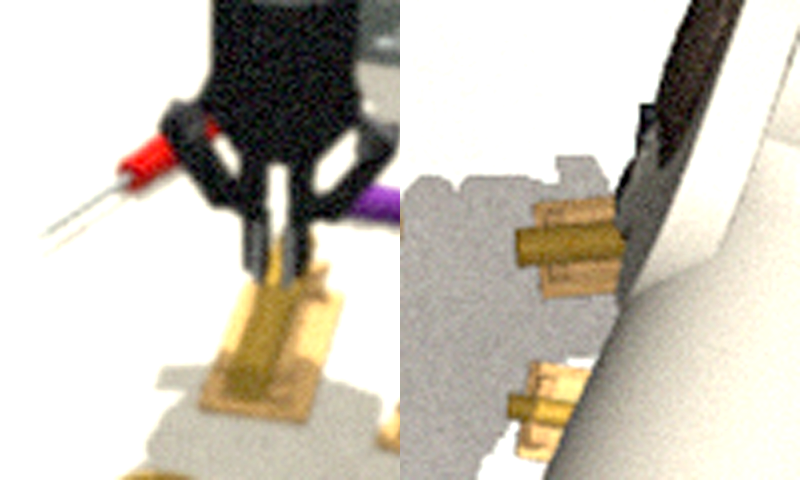

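In both frames the fingertips appear about 36 mm higher than the reported pose implies: crop (275,283), against (270,342) expected. They are above the bar. I'll check the height with a gentle touch on the bar's top.

Emit:
apply_moves(
  series=[
    [[0, 0, 0], [0, 0, 0.1], 10],
    [[0, 0, 0], [0, 0, 0.2], 10],
    [[0, 0, 0], [0, 0, 0.3], 10],
    [[0, 0, 0], [0, 0, 0.4], 10],
  ],
)

```text
t: 3.15
position: [590.8, -222.8, 33.4]
orientation: [-0.0, 0.684, 0.73, -0.0]
wrist_force: [-0.8, 0.0, 0.1]
grip_width: 0.094
finger_force: 0.0
```

Emit:
apply_moves(
  series=[
    [[0, 0, 0], [0, 0, 0.1], 10],
    [[0, 0, 0], [0, 0, 0.2], 10],
  ],
)

```text
t: 3.32
position: [590.9, -222.9, 31.4]
orientation: [-0.0, 0.684, 0.73, 0.0]
wrist_force: [-0.2, 0.0, -0.6]
grip_width: 0.097
finger_force: 0.0
```

Emit:
apply_moves(
  series=[
    [[0, 0, 0], [0, 0, 0.1], 10],
    [[0, 0, 0], [0, 0, 0.1], 10],
  ],
)

```text
t: 3.48
position: [591.0, -222.9, 30.7]
orientation: [0.0, 0.684, 0.73, 0.0]
wrist_force: [-0.3, 0.9, 0.8]
grip_width: 0.096
finger_force: 0.4
```

Emit:
apply_moves(
  series=[
    [[0, 0, 0], [0, 0, 0.05], 10],
    [[0, 0, 0], [0, 0, 0.05], 10],
  ],
)

```text
t: 3.65
position: [591.1, -222.9, 30.5]
orientation: [0.0, 0.684, 0.73, 0.0]
wrist_force: [-1.0, 0.7, 3.1]
grip_width: 0.1
finger_force: 1.4
```

Emit:
apply_moves(
  series=[
    [[0, 0, 0], [0, 0, 0.05], 10],
    [[0, 0, 0], [0, 0, 0.05], 10],
  ],
)

```text
t: 3.82
position: [591.1, -222.9, 30.4]
orientation: [0.0, 0.684, 0.73, 0.0]
wrist_force: [-2.2, 0.7, 6.7]
grip_width: 0.097
finger_force: 2.8
```

The contact fixes it: the tips are on the bar's top (about 45 mm) at a reported z of 30.6, so the reported z reads about 36.5 mm low. Grip height for the bar is therefore a reported z of about 1. Open and descend again.

Emit:
apply_moves(
  series=[
    [[0, 0, 0], [0, 0, -0.5], 10],
    [[0, 0, 0], [0, 0, -1], 65],
    [[0, 0, 0], [0, 0, -1], 65],
    [[0, 0, 0], [0, 0, -1], 65],
    [[0, 0, 0], [0, 0, -1], 65],
    [[0, 0, 0], [0, 0, -1], 65],
  ],
)

```text
t: 4.32
position: [590.8, -222.8, 39.2]
orientation: [-0.0, 0.684, 0.73, -0.0]
wrist_force: [-0.8, 0.4, -0.3]
grip_width: 0.649
finger_force: 0.0
```

Emit:
apply_moves(
  series=[
    [[0, 0, 0], [0, 0, 0.7], 65],
    [[0, 0, 0], [0, 0, 1.4], 65],
    [[0, 0, 0], [0, 0, 2.1], 65],
    [[0, 0, 0], [0, 0, 2.8], 65],
    [[0, 0, 0], [0, 0, 3.4], 65],
    [[0, 0, 0], [0, 0, 3.8], 65],
    [[0, 0, 0], [0, 0, 3.8], 65],
  ],
)

```text
t: 4.9
position: [590.2, -222.6, 0.1]
orientation: [-0.001, 0.684, 0.73, -0.0]
wrist_force: [-0.4, 0.6, 0.1]
grip_width: 0.651
finger_force: 0.0
```

Emit:
apply_moves(
  series=[
    [[0, 0, 0], [0, 0, 0], 40],
    [[0, 0, 0], [0, 0, 0], 10],
    [[0, 0, 0], [0, 0, 0], 10],
    [[0, 0, 0], [0, 0, 0], 10],
    [[0, 0, 0], [0, 0, 0], 10],
    [[0, 0, 0], [0, 0, 0], 10],
    [[0, 0, 0], [0, 0, 0], 10],
  ],
  squeeze=40,
)

```text
t: 5.48
position: [591.3, -222.9, 2.2]
orientation: [0.0, 0.683, 0.73, 0.0]
wrist_force: [-0.9, -0.0, 4.5]
grip_width: 0.266
finger_force: 39.3
```

Emit:
apply_moves(
  series=[
    [[0, 0, 0], [0, 0, -0.5], 10],
    [[0, 0, 0], [0, 0, -1.5], 10],
    [[0, 0, 0], [0, 0, -3], 10],
    [[0, 0, 0], [0, 0, -5], 10],
    [[0, 0, 0], [0, 0, -7], 10],
    [[0, 0, 0], [0, 0, -9], 10],
    [[0, 0, 0], [0, 0, -10], 10],
    [[0, 0, 0], [0, 0, -10], 10],
  ],
)

```text
t: 6.15
position: [591.8, -223.2, 104.3]
orientation: [0.002, 0.684, 0.73, 0.001]
wrist_force: [0.6, -0.5, -6.1]
grip_width: 0.265
finger_force: 39.7
```

```bash
python3 go.py 554.9 202 98 92.2
```

```text
t 6.15 pos [ 591.8 -223.2  104.3] F [ 0.6 -0.5 -6.1] w 0.265
turn [0.18 0.08 1.56] shift [42.67 -0.9   0.56]
```

Emit:
apply_moves(
  series=[
    [[0, 0, 0.3], [1.5, 0, 0], 10],
    [[0, 0, 0.6], [4, -0.1, 0], 10],
    [[0, 0, 0.9], [7, -0.2, 0], 10],
    [[0, 0, 1.2], [10, -0.3, 0], 10],
    [[0, 0, 1.5], [13, -0.4, 0.1], 10],
    [[0, 0, 1.6], [16, -0.4, 0.2], 10],
    [[0, 0, 1.6], [19, -0.5, 0.3], 10],
    [[0, 0, 1.6], [22, -0.5, 0.3], 10],
    [[0, 0, 1.6], [25, -0.5, 0.3], 10],
    [[0, 0, 1.6], [28, -0.6, 0.4], 10],
  ],
)

```text
t: 6.98
position: [565.6, 57.5, 96.1]
orientation: [-0.001, 0.694, 0.72, -0.001]
wrist_force: [1.2, -0.3, -6.4]
grip_width: 0.264
finger_force: 39.7
```

```bash
python3 go.py 554.9 202 98 92.2
```

```text
t 6.98 pos [565.6  57.5  96.1] F [ 1.2 -0.3 -6.4] w 0.264
turn [-0.11  0.01 -0.05] shift [14.48 -0.53 -0.19]
```

Emit:
apply_moves(
  series=[
    [[0, 0, 0], [3, -0.1, 0], 10],
    [[0, 0, 0], [6, -0.2, 0], 10],
    [[0, 0, 0], [9, -0.3, 0], 10],
    [[0, 0, 0], [12, -0.4, -0.1], 10],
    [[0, 0, 0], [14, -0.5, -0.2], 10],
    [[0, 0, 0], [14.5, -0.5, -0.2], 10],
    [[0, 0, 0], [14.5, -0.5, -0.2], 10],
    [[0, 0, 0], [14.5, -0.5, -0.2], 10],
  ],
)

```text
t: 7.65
position: [555.6, 200.4, 98.4]
orientation: [-0.0, 0.693, 0.72, -0.001]
wrist_force: [0.1, 1.0, -4.8]
grip_width: 0.264
finger_force: 39.7
```

```bash
python3 go.py 554.9 202 98 92.2; python3 - <<'E'
from h import *
t=eyes.grab_frame('top'); s=eyes.grab_frame('side')
cv2.imwrite('pics/t5.png',t); cv2.imwrite('pics/s5.png',s)
f=lambda i:np.clip(cv2.resize(i,(400,500),interpolation=cv2.INTER_CUBIC)*1.6,0,255)
cv2.imwrite('pics/c5.png',np.hstack([f(t[185:310,160:260]),f(s[275:475,205:365])]).astype(np.uint8))
E
```

```text
t 7.65 pos [555.6 200.4  98.4] F [ 0.1  1.  -4.8] w 0.264
turn [-0.1   0.06 -0.01] shift [ 0.16 -0.06  0.04]
```

View pics/c5.png

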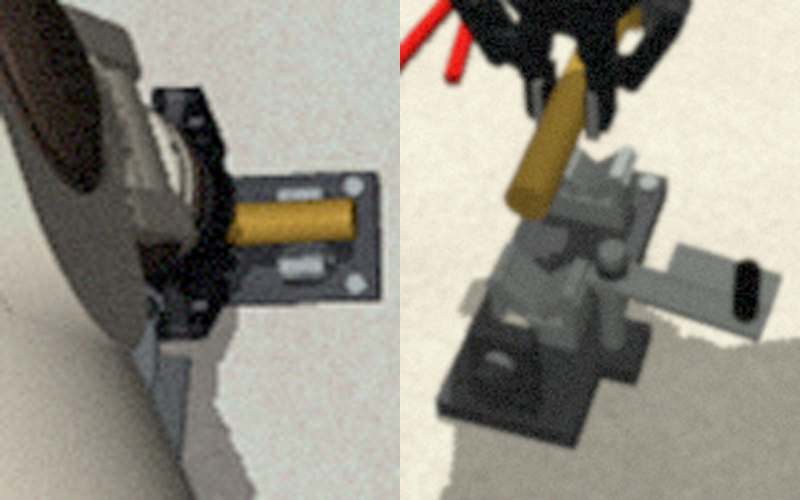

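The top view shows the bar's rear end at crop (353,217), px (248,239), over the jig. The side view shows its front end at crop (527,200), px (256,355), short of the stop. I'll check its lateral and axial place in the jig frame.

```bash
cat >> h.py <<'E'
O=np.array([554.4,214.]); D=np.array([np.cos(np.radians(92.2)),np.sin(np.radians(92.2))]); N=np.array([-D[1],D[0]])
def jig(p): p=np.atleast_2d(p); return np.c_[(p[:,:2]-O)@D,(p[:,:2]-O)@N]
E
python3 - <<'E'
from h import *
np.set_printoptions(suppress=True,precision=1)
t=cv2.imread('pics/t5.png'); s=cv2.imread('pics/s5.png')
m=lambda im,b:(lambda h:((h[...,1]>110)&(abs(h[...,0].astype(int)-22)<7)))(cv2.cvtColor(im,cv2.COLOR_BGR2HSV)[b[1]:b[3],b[0]:b[2]])
M=m(t,(215,225,260,255)); yx=np.argwhere(M)
u1=yx[:,1].max()+215
for u in range(222,u1+1,4):
    r=yx[yx[:,1]==u-215][:,0]+225
    if len(r): print(u,r.min(),r.max(),[jig(cast('top',(u,(r.min()+r.max())/2),z))[0] for z in(130,135)])
print('rear u',u1,jig(cast('top',(u1+.5,239.3),132)))
M=m(s,(240,320,300,370)); yx=np.argwhere(M); print('side bottom',yx.max(0)+[320,240])
for z in(125,130,135,140): print(z,jig(cast('side',(255.8,355),z)))
E
```

```text
222 236 245 [array([-29.3,   0.2]), array([-30.5,   0.7])]
226 236 245 [array([-38.2,   0.6]), array([-39.3,   1. ])]
230 236 245 [array([-47.1,   0.9]), array([-48.2,   1.4])]
234 235 245 [array([-56. ,   0.2]), array([-57. ,   0.7])]
238 235 244 [array([-64.8,  -0.5]), array([-65.9,  -0.1])]
242 234 245 [array([-73.7,  -0.2]), array([-74.7,   0.3])]
246 234 244 [array([-82.6,  -0.9]), array([-83.5,  -0.4])]
rear u 248 [[-88.5   0.2]]
side bottom [362 278]
125 [[51.4 -1.9]]
130 [[55.6 -0.1]]
135 [[59.8  1.8]]
140 [[64.1  3.6]]
```

Emit:
apply_moves(
  series=[
    [[0, 0, 0], [0, 0, 1], 10],
    [[0, 0, 0], [0, 0, 2.5], 10],
    [[0, 0, 0], [0, 0, 4], 10],
    [[0, 0, 0], [0, 0, 5], 10],
    [[0, 0, 0], [0, 0, 5.7], 10],
    [[0, 0, 0], [0, 0, 6.1], 10],
    [[0, 0, 0], [0, 0, 6.3], 10],
    [[0, 0, 0], [0, 0, 6.3], 10],
  ],
)

```text
t: 8.42
position: [556.1, 200.8, 36.5]
orientation: [-0.0, 0.694, 0.72, 0.0]
wrist_force: [-0.8, -0.1, -5.3]
grip_width: 0.265
finger_force: 39.8
```

Emit:
apply_moves(
  series=[
    [[0, 0, 0], [0, 0, 0.1], 10],
    [[0, 0, 0], [0, 0, 0.2], 10],
    [[0, 0, 0], [0, 0, 0.3], 10],
    [[0, 0, 0], [0, 0, 0.4], 10],
    [[0, 0, 0], [0, 0, 0.5], 10],
    [[0, 0, 0], [0, 0, 0.6], 10],
  ],
)

```text
t: 8.92
position: [556.1, 200.9, 30.6]
orientation: [0.0, 0.694, 0.72, 0.0]
wrist_force: [0.6, 0.0, -5.9]
grip_width: 0.265
finger_force: 39.8
```

Emit:
apply_moves(
  series=[
    [[0, 0, 0], [0, 0, 0.1], 10],
    [[0, 0, 0], [0, 0, 0.15], 10],
    [[0, 0, 0], [0, 0, 0.2], 10],
  ],
)

```text
t: 9.17
position: [556.0, 200.9, 28.5]
orientation: [-0.0, 0.694, 0.72, -0.0]
wrist_force: [-1.2, -0.4, -6.0]
grip_width: 0.266
finger_force: 39.8
```

Emit:
apply_moves(
  series=[
    [[0, 0, 0], [0, 0, 0.05], 10],
    [[0, 0, 0], [0, 0, 0.1], 10],
    [[0, 0, 0], [0, 0, 0.15], 10],
  ],
)

```text
t: 9.42
position: [556.3, 200.9, 27.2]
orientation: [0.0, 0.694, 0.72, 0.0]
wrist_force: [1.6, -0.2, -4.5]
grip_width: 0.266
finger_force: 39.8
```

Emit:
apply_moves(
  series=[
    [[0, 0, 0], [0, 0, 0.05], 10],
    [[0, 0, 0], [0, 0, 0.1], 10],
  ],
)

```text
t: 9.58
position: [556.6, 201.0, 26.9]
orientation: [0.0, 0.694, 0.72, 0.001]
wrist_force: [0.2, -0.4, 2.6]
grip_width: 0.272
finger_force: 40.3
```

Emit:
apply_moves(
  series=[
    [[0, 0, 0], [0, 0, 0.05], 10],
    [[0, 0, 0], [0, 0, 0.1], 10],
  ],
)

```text
t: 9.75
position: [556.7, 201.1, 26.6]
orientation: [0.0, 0.694, 0.72, 0.001]
wrist_force: [-3.1, -1.5, 10.2]
grip_width: 0.264
finger_force: 40.9
```

The bar is in the V, with contact at z≈27. I'll release it.

Emit:
apply_moves(
  series=[
    [[0, 0, 0], [0, 0, 0], 28],
    [[0, 0, 0], [0, 0, 0], 32],
    [[0, 0, 0], [0, 0, 0], 38],
    [[0, 0, 0], [0, 0, 0], 45],
    [[0, 0, 0], [0, 0, 0], 45],
    [[0, 0, 0], [0, 0, 0], 45],
  ],
)

```text
t: 10.25
position: [556.0, 200.8, 25.0]
orientation: [-0.0, 0.694, 0.72, -0.0]
wrist_force: [-0.4, -0.6, -0.2]
grip_width: 0.451
finger_force: 0.0
```

Emit:
apply_moves(
  series=[
    [[0, 0, 0], [0, 0, -1], 45],
    [[0, 0, 0], [0, 0, -3], 45],
    [[0, 0, 0], [0, 0, -5], 45],
    [[0, 0, 0], [0, 0, -7], 45],
    [[0, 0, 0], [0, 0, -7], 45],
    [[0, 0, 0], [-2, 0, -7], 20],
    [[0, 0, 0], [-5, 0, -7], 0],
    [[0, 0, 0], [-8, 0, -7], 0],
    [[0, 0, 0], [-12, 0, -7], 0],
    [[0, 0, 0], [-12, 0, -7], 0],
  ],
)

```text
t: 11.08
position: [560.6, 75.9, 95.5]
orientation: [0.001, 0.695, 0.719, -0.001]
wrist_force: [0.0, 0.3, 0.4]
grip_width: -0.001
finger_force: 0.0
```

```bash
python3 - <<'E'
from h import *
np.set_printoptions(suppress=True,precision=1)
t=eyes.grab_frame('top'); s=eyes.grab_frame('side')
cv2.imwrite('pics/t6.png',t); cv2.imwrite('pics/s6.png',s)
f=lambda i:np.clip(cv2.resize(i,(400,500),interpolation=cv2.INTER_CUBIC)*1.6,0,255)
cv2.imwrite('pics/c6.png',np.hstack([f(t[185:310,160:260]),f(s[275:475,205:365])]).astype(np.uint8))
print(jig(bot.state()['position'][None]),bot.state()['position'],bot.state()['grip_width'])
h=cv2.cvtColor(t,cv2.COLOR_BGR2HSV); M=((h[...,1]>110)&(abs(h[...,0].astype(int)-22)<7)); M[:225]=M[258:]=0; M[:,:165]=M[:,262:]=0
yx=np.argwhere(M)
for u in range(yx[:,1].min(),yx[:,1].max()+1,6):
    r=yx[yx[:,1]==u][:,0]; print(u,r.min(),r.max(),jig(cast('top',(u,r.mean()),58))[0])
print('ends',[jig(cast('top',(u,243),58))[0,0] for u in(yx[:,1].min()-.5,yx[:,1].max()+.5)])
E
```

```text
[[-134.6   -1.2]] [560.7  79.6  95.5] -0.0010444659849489777Traceback (most recent call last):
  File "<stdin>", line 10, in <module>
    return umr_minimum(a, axis, None, out, keepdims, initial, where)
ValueError: zero-size array to reduction operation minimum which has no identity
```

View pics/c6.png

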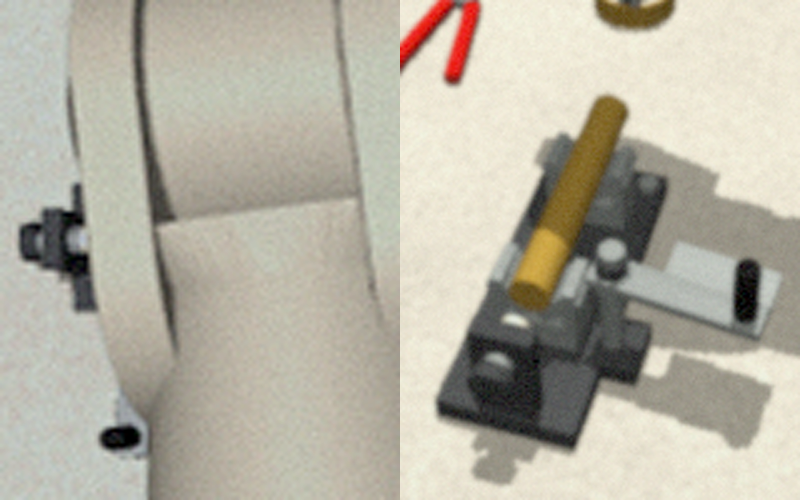

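The side view shows the bar seated in both Vs, its front end at crop (532,295) short of the nose pin, and the strap still open. Now I'll drop the closed fingers behind its rear end.

Emit:
apply_moves(
  series=[
    [[0, 0, 0], [0, -0.1, 1.5], 0],
    [[0, 0, 0], [0, -0.1, 3.5], 0],
    [[0, 0, 0], [0, -0.1, 5.2], 0],
    [[0, 0, 0], [0, -0.1, 6.2], 0],
    [[0, 0, 0], [0, -0.1, 6.2], 0],
    [[0, 0, 0], [0.8, -0.1, 6.2], 0],
    [[0, 0, 0], [1.6, -0.1, 6.2], 0],
    [[0, 0, 0], [2.4, -0.1, 6.2], 0],
    [[0, 0, 0], [2.8, -0.1, 6.2], 0],
    [[0, 0, 0], [2.8, -0.1, 6.2], 0],
  ],
)

```text
t: 12.02
position: [558.8, 110.3, 33.8]
orientation: [0.0, 0.693, 0.721, 0.0]
wrist_force: [0.3, 0.0, -0.3]
grip_width: -0.001
finger_force: 0.0
```

```bash
python3 - <<'E'
from h import *
s=bot.state(); print(jig(s['position'][None]),s['position'].round(1),s['wrist_force'].round(1))
E
```

```text
[[-103.80181525   -0.45366135]] [558.8 110.3  33.8] [ 0.3  0.  -0.3]
```

Emit:
apply_moves(
  series=[
    [[0, 0, 0], [0.1, 0, 0], 0],
    [[0, 0, 0], [0.2, 0, 0], 0],
    [[0, 0, 0], [0.3, 0, 0], 0],
    [[0, 0, 0], [0.4, 0, 0], 0],
    [[0, 0, 0], [0.4, 0, 0], 0],
  ],
)

```text
t: 12.43
position: [558.4, 112.8, 33.1]
orientation: [-0.0, 0.694, 0.72, -0.0]
wrist_force: [0.2, -0.8, 0.8]
grip_width: -0.002
finger_force: 0.0
```

Emit:
apply_moves(
  series=[
    [[0, 0, 0], [0.1, 0, 0], 0],
    [[0, 0, 0], [0.2, 0, 0], 0],
    [[0, 0, 0], [0.3, 0, 0], 0],
    [[0, 0, 0], [0.4, 0, 0], 0],
    [[0, 0, 0], [0.4, 0, 0], 0],
  ],
)

```text
t: 12.85
position: [558.3, 116.2, 33.1]
orientation: [0.001, 0.694, 0.72, -0.001]
wrist_force: [0.2, -4.6, 0.4]
grip_width: 0.002
finger_force: 2.4
```

Emit:
apply_moves(
  series=[
    [[0, 0, 0], [0.1, 0, 0], 0],
    [[0, 0, 0], [0.2, 0, 0], 0],
    [[0, 0, 0], [0.3, 0, 0], 0],
    [[0, 0, 0], [0.4, 0, 0], 0],
    [[0, 0, 0], [0.4, 0, 0], 0],
  ],
)

```text
t: 13.27
position: [558.1, 120.3, 33.1]
orientation: [0.0, 0.694, 0.72, -0.0]
wrist_force: [-0.3, -4.3, -0.4]
grip_width: 0.001
finger_force: 2.4
```

Emit:
apply_moves(
  series=[
    [[0, 0, 0], [0.1, 0, 0], 0],
    [[0, 0, 0], [0.2, 0, 0], 0],
    [[0, 0, 0], [0.3, 0, 0], 0],
    [[0, 0, 0], [0.3, 0, 0], 0],
  ],
)

```text
t: 13.6
position: [558.0, 123.3, 33.1]
orientation: [0.0, 0.694, 0.72, -0.0]
wrist_force: [0.7, -5.3, 1.3]
grip_width: 0.0
finger_force: 2.4
```

Emit:
apply_moves(
  series=[
    [[0, 0, 0], [0.1, 0, 0], 0],
    [[0, 0, 0], [0.2, 0, 0], 0],
    [[0, 0, 0], [0.2, 0, 0], 0],
  ],
)

```text
t: 13.85
position: [557.9, 125.3, 33.1]
orientation: [0.0, 0.694, 0.72, -0.0]
wrist_force: [0.2, -4.5, 0.4]
grip_width: -0.001
finger_force: 2.4
```

Emit:
apply_moves(
  series=[
    [[0, 0, 0], [0.1, 0, 0], 0],
    [[0, 0, 0], [0.2, 0, 0], 0],
    [[0, 0, 0], [0.2, 0, 0], 0],
  ],
)

```text
t: 14.1
position: [557.9, 127.4, 33.1]
orientation: [0.0, 0.694, 0.72, -0.0]
wrist_force: [0.1, -4.3, 0.4]
grip_width: 0.001
finger_force: 2.4
```

Emit:
apply_moves(
  series=[
    [[0, 0, 0], [0.1, 0, 0], 0],
    [[0, 0, 0], [0.2, 0, 0], 0],
    [[0, 0, 0], [0.2, 0, 0], 0],
  ],
)

```text
t: 14.35
position: [557.8, 129.4, 33.1]
orientation: [0.0, 0.694, 0.72, -0.0]
wrist_force: [0.9, -4.1, 0.3]
grip_width: 0.004
finger_force: 2.4
```

Emit:
apply_moves(
  series=[
    [[0, 0, 0], [0.1, 0, 0], 0],
    [[0, 0, 0], [0.2, 0, 0], 0],
    [[0, 0, 0], [0.2, 0, 0], 0],
  ],
)

```text
t: 14.6
position: [557.7, 131.3, 33.1]
orientation: [0.0, 0.694, 0.72, -0.0]
wrist_force: [0.4, -4.9, 1.2]
grip_width: -0.001
finger_force: 2.6
```

Emit:
apply_moves(
  series=[
    [[0, 0, 0], [0.1, 0, 0], 0],
    [[0, 0, 0], [0.2, 0, 0], 0],
    [[0, 0, 0], [0.2, 0, 0], 0],
  ],
)

```text
t: 14.85
position: [557.6, 133.3, 33.1]
orientation: [0.0, 0.694, 0.72, -0.0]
wrist_force: [-0.2, -5.6, 1.1]
grip_width: 0.0
finger_force: 2.8
```

Emit:
apply_moves(
  series=[
    [[0, 0, 0], [0.1, 0, 0], 0],
    [[0, 0, 0], [0.15, 0, 0], 0],
    [[0, 0, 0], [0.15, 0, 0], 0],
  ],
)

```text
t: 15.1
position: [557.6, 134.2, 33.1]
orientation: [0.001, 0.694, 0.72, -0.001]
wrist_force: [-0.1, -8.8, 0.4]
grip_width: 0.002
finger_force: 4.2
```

The force climbs at y≈134, so that is the solid face; the nose gave way between 131 and 133. I'll press a bit more and hold.

Emit:
apply_moves(
  series=[
    [[0, 0, 0], [0.05, 0, 0], 0],
    [[0, 0, 0], [0.1, 0, 0], 0],
    [[0, 0, 0], [0.1, 0, 0], 0],
    [[0, 0, 0], [0.1, 0, 0], 0],
  ],
)

```text
t: 15.43
position: [557.6, 134.3, 33.1]
orientation: [0.001, 0.694, 0.72, -0.001]
wrist_force: [1.0, -13.0, 1.7]
grip_width: 0.001
finger_force: 6.7
```

Emit:
apply_moves(
  series=[
    [[0, 0, 0], [0.05, 0, 0], 0],
    [[0, 0, 0], [0.05, 0, 0], 0],
    [[0, 0, 0], [0.05, 0, 0], 0],
    [[0, 0, 0], [0.05, 0, 0], 0],
    [[0, 0, 0], [0.05, 0, 0], 0],
    [[0, 0, 0], [0.05, 0, 0], 0],
    [[0, 0, 0], [0.05, 0, 0], 0],
    [[0, 0, 0], [0.05, 0, 0], 0],
  ],
)

```text
t: 16.1
position: [557.6, 134.3, 33.1]
orientation: [0.002, 0.694, 0.72, -0.002]
wrist_force: [-0.0, -15.0, 2.2]
grip_width: -0.001
finger_force: 8.0
```

The bar is held at the stop with about 15 N in total, roughly 10 N of it on the solid face. I'll back off, rise and head for the knob.

Emit:
apply_moves(
  series=[
    [[0, 0, 0], [-0.3, 0, 0], 0],
    [[0, 0, 0], [-1, 0, 0], 0],
    [[0, 0, 0], [-2.5, 0, 0], 0],
    [[0, 0, 0], [-3, 0, -2], 10],
    [[0, 0, -7], [-3, 0, -5], 25],
    [[0, 0, -14], [-3, 0, -8], 35],
    [[0, 0, -21], [-3, 0, -10], 35],
    [[0, 0, -28], [-3, 0, -10], 35],
    [[0, 0, -35], [-3, 0, -10], 35],
    [[0, 0, -35], [-3, 0, -10], 35],
  ],
)

```text
t: 16.93
position: [558.8, 107.1, 133.5]
orientation: [0.0, 0.442, 0.897, 0.001]
wrist_force: [0.0, 0.4, -0.3]
grip_width: 0.352
finger_force: 0.0
```

```bash
python3 go.py 437.3 263.5 130 175.3; python3 -c "
from h import *
print(bot.state()['qpos'].round(2))"
```

```text
t 16.93 pos [558.8 107.1 133.5] F [ 0.   0.4 -0.3] w 0.352
turn [ 7.00e-02  2.00e-02 -4.78e+01] shift [19.81 -0.12  0.36]
[0.19 0.12 0.05 1.5  0.   1.11]
```

Emit:
apply_moves(
  series=[
    [[0, 0, -7], [2, 0, 0], 35],
    [[0, 0, -14], [5, 0, 0.1], 35],
    [[0, 0, -21], [8, 0, 0.2], 35],
    [[0, 0, -28], [11, -0.1, 0.2], 35],
    [[0, 0, -35], [14, -0.1, 0.3], 35],
    [[0, 0, -42], [17, -0.1, 0.4], 35],
    [[0, 0, -47.8], [19, -0.1, 0.4], 35],
    [[0, 0, -47.8], [19.8, -0.1, 0.4], 35],
    [[0, 0, -47.8], [19.8, -0.1, 0.4], 35],
    [[0, 0, -47.8], [19.8, -0.1, 0.4], 35],
  ],
)

```text
t: 17.77
position: [438.3, 264.0, 129.0]
orientation: [-0.0, 0.046, 0.999, -0.0]
wrist_force: [0.7, 0.2, 0.5]
grip_width: 0.35
finger_force: 0.0
```

```bash
python3 go.py 437.3 263.5 68 175.3; python3 - <<'E'
from h import *
np.set_printoptions(suppress=True,precision=1)
t=eyes.grab_frame('top'); s=eyes.grab_frame('side')
cv2.imwrite('pics/t7.png',t); cv2.imwrite('pics/s7.png',s)
f=lambda i:np.clip(cv2.resize(i,(400,500),interpolation=cv2.INTER_CUBIC)*1.6,0,255)
cv2.imwrite('pics/c7.png',np.hstack([f(t[185:310,160:260]),f(s[265:465,225:385])]).astype(np.uint8))
E
```

```text
t 17.77 pos [438.3 264.  129. ] F [0.7 0.2 0.5] w 0.35
turn [-0.01 -0.   -0.56] shift [ 0.1  -0.05  6.1 ]
```

View pics/c7.png

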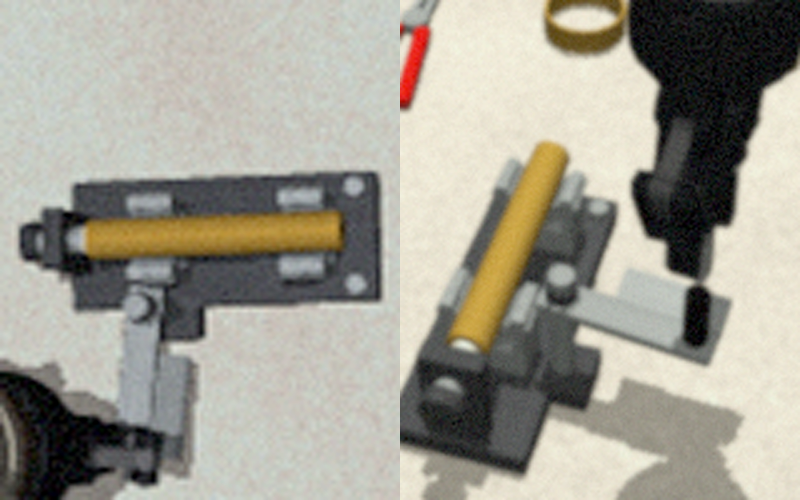

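The top view shows the bar seated with its front end at the screw (crop 85,238). The side view shows the fingertips (690,275) right above the knob (697,315). I'll descend around it.

Emit:
apply_moves(
  series=[
    [[0, 0, -0.5], [0.1, 0, 1], 35],
    [[0, 0, -0.5], [0.1, 0, 2.2], 35],
    [[0, 0, -0.5], [0.1, 0, 3], 35],
    [[0, 0, -0.5], [0.1, 0, 3.4], 35],
    [[0, 0, -0.5], [0.1, 0, 3.7], 35],
    [[0, 0, -0.5], [0.1, 0, 4], 35],
  ],
)

```text
t: 18.37
position: [437.2, 264.0, 88.6]
orientation: [-0.0, 0.04, 0.999, -0.0]
wrist_force: [-0.7, 0.5, -0.0]
grip_width: 0.354
finger_force: 0.0
```

Emit:
apply_moves(
  series=[
    [[0, 0, 0], [0, 0, 0.5], 35],
    [[0, 0, 0], [0, 0, 1], 35],
    [[0, 0, 0], [0, 0, 1.5], 35],
    [[0, 0, 0], [0, 0, 1.9], 35],
    [[0, 0, 0], [0, 0, 2.1], 35],
    [[0, 0, 0], [0, 0, 2.1], 30],
    [[0, 0, 0], [0, 0, 2.1], 25],
    [[0, 0, 0], [0, 0, 2.1], 25],
  ],
)

```text
t: 19.03
position: [437.4, 264.3, 68.4]
orientation: [0.0, 0.04, 0.999, 0.0]
wrist_force: [-0.9, -0.5, -0.4]
grip_width: 0.252
finger_force: 0.0
```

The knob is straddled with no contact. Start the swing, following the 75 mm arc with the tool turning along.

Emit:
apply_moves(
  series=[
    [[0, 0, -4], [-0.02, -0.52, 0], 25],
    [[0, 0, -8], [-0.07, -1.04, 0], 25],
    [[0, 0, -12], [-0.16, -1.56, 0], 25],
    [[0, 0, -16], [-0.29, -2.07, 0], 25],
    [[0, 0, -20], [-0.45, -2.57, 0], 25],
    [[0, 0, -24], [-0.65, -3.05, 0], 25],
    [[0, 0, -28], [-0.88, -3.52, 0], 25],
    [[0, 0, -30], [-1, -3.75, 0], 25],
  ],
)

```text
t: 19.7
position: [444.4, 225.8, 68.4]
orientation: [0.0, -0.222, 0.975, 0.0]
wrist_force: [-0.5, 0.5, 0.6]
grip_width: 0.251
finger_force: 0.5
```

```bash
cat > arc.py <<'E'
from h import *
s=bot.state(); p=s['position'][:2]-(O+45*D+42*N); q=rot(s['orientation']).as_matrix()[:,0]
print('t',round(s['t'],2),'radius',np.hypot(*p).round(1),'theta',((np.degrees(np.arctan2(p[1],p[0]))-182.2+90)%360-90).round(1),'tool yaw-182.2',((np.degrees(np.arctan2(q[1],q[0]))-182.2+90)%360-90).round(1),'z',s['position'][2].round(1),'Ftool',rot(s['orientation']).inv().apply(s['wrist_force']).round(1),'pad',s['finger_force'].round(1),'q6',s['qpos'][5].round(2))
E
python3 arc.py
```

```text
Traceback (most recent call last):
  File "arc.py", line 3, in <module>
    print('t',round(s['t'],2),'radius',np.hypot(*p).round(1),'theta',((np.degrees(np.arctan2(p[1],p[0]))-182.2+90)%360-90).round(1),'tool yaw-182.2',((np.degrees(np.arctan2(q[1],q[0]))-182.2+90)%360-90).round(1),'z',s['position'][2].round(1),'Ftool',rot(s['orientation']).inv().apply(s['wrist_force']).round(1),'pad',s['finger_force'].round(1),'q6',s['qpos'][5].round(2))
                                                                                                                                                                                                                                                                                                                             ^^^^^^^^^^^^^^^^^^^^^^^
AttributeError: 'float' object has no attribute 'round'
```

```bash
sed -i "s/s\['finger_force'\].round(1)/round(s['finger_force'],1)/" arc.py; python3 arc.py
```

```text
t 19.7 radius 73.4 theta 23.3 tool yaw-182.2 23.5 z 68.4 Ftool [ 0.2  0.6 -0.6] pad 0.5 q6 0.02
```

Emit:
apply_moves(
  series=[
    [[0, 0, -4], [-0.02, -0.52, 0], 25],
    [[0, 0, -8], [-0.07, -1.04, 0], 25],
    [[0, 0, -12], [-0.16, -1.56, 0], 25],
    [[0, 0, -16], [-0.29, -2.07, 0], 25],
    [[0, 0, -20], [-0.45, -2.57, 0], 25],
    [[0, 0, -24], [-0.65, -3.05, 0], 25],
    [[0, 0, -28], [-0.88, -3.52, 0], 25],
    [[0, 0, -30], [-1, -3.75, 0], 25],
  ],
)

```text
t: 20.37
position: [469.7, 196.2, 68.3]
orientation: [0.0, -0.467, 0.884, 0.0]
wrist_force: [-0.8, 0.4, -0.7]
grip_width: 0.251
finger_force: 0.5
```

```bash
python3 arc.py
```

```text
t 20.37 radius 73.6 theta 53.9 tool yaw-182.2 53.5 z 68.3 Ftool [0.1 0.9 0.7] pad 0.5 q6 -0.58
```

Emit:
apply_moves(
  series=[
    [[0, 0, -4], [-0.02, -0.52, 0], 25],
    [[0, 0, -8], [-0.07, -1.04, 0], 25],
    [[0, 0, -12], [-0.16, -1.56, 0], 25],
    [[0, 0, -16], [-0.29, -2.07, 0], 25],
    [[0, 0, -20], [-0.45, -2.57, 0], 25],
    [[0, 0, -24], [-0.65, -3.05, 0], 25],
    [[0, 0, -28], [-0.88, -3.52, 0], 25],
    [[0, 0, -30], [-1, -3.75, 0], 25],
  ],
)

```text
t: 21.03
position: [506.3, 183.3, 68.3]
orientation: [0.0, -0.68, 0.733, -0.0]
wrist_force: [0.3, -0.7, 0.7]
grip_width: 0.248
finger_force: 0.5
```

Emit:
apply_moves(
  series=[
    [[0, 0, -2], [-0.01, -0.26, 0], 25],
    [[0, 0, -4], [-0.02, -0.52, 0], 25],
    [[0, 0, -6], [-0.04, -0.78, 0], 25],
    [[0, 0, -8], [-0.07, -1.04, 0], 25],
    [[0, 0, -10], [-0.11, -1.3, 0], 25],
    [[0, 0, -12], [-0.16, -1.56, 0], 25],
  ],
)

```text
t: 21.53
position: [521.7, 183.7, 68.3]
orientation: [0.0, 0.752, -0.659, 0.0]
wrist_force: [-1.5, -0.9, 1.0]
grip_width: 0.255
finger_force: 0.5
```

```bash
python3 arc.py
```

```text
t 21.53 radius 74.5 theta 96.3 tool yaw-182.2 95.4 z 68.3 Ftool [ 0.7  1.6 -1. ] pad 0.5 q6 -1.36
```

Emit:
apply_moves(
  series=[
    [[0, 0, -1.5], [0, -0.2, 0], 25],
    [[0, 0, -3], [-0.01, -0.39, 0], 25],
    [[0, 0, -4.5], [-0.02, -0.59, 0], 25],
    [[0, 0, -6], [-0.04, -0.78, 0], 25],
    [[0, 0, -7.5], [-0.06, -0.98, 0], 25],
    [[0, 0, -9], [-0.09, -1.17, 0], 25],
    [[0, 0, -10.5], [-0.13, -1.37, 0], 25],
    [[0, 0, -12], [-0.16, -1.56, 0], 25],
  ],
)

```text
t: 22.2
position: [536.9, 187.4, 68.3]
orientation: [0.0, 0.817, -0.577, -0.0]
wrist_force: [-1.4, 0.2, 0.2]
grip_width: 0.249
finger_force: 1.0
```

Emit:
apply_moves(
  series=[
    [[0, 0, -1.5], [0, -0.2, 0], 25],
    [[0, 0, -3], [-0.01, -0.39, 0], 25],
    [[0, 0, -4.5], [-0.02, -0.59, 0], 25],
    [[0, 0, -6], [-0.04, -0.78, 0], 25],
    [[0, 0, -7.5], [-0.06, -0.98, 0], 25],
    [[0, 0, -9], [-0.09, -1.17, 0], 25],
    [[0, 0, -10.5], [-0.13, -1.37, 0], 25],
    [[0, 0, -12], [-0.16, -1.56, 0], 25],
  ],
)

```text
t: 22.87
position: [550.6, 193.8, 68.3]
orientation: [0.0, 0.873, -0.488, -0.0]
wrist_force: [-3.8, -1.3, 2.4]
grip_width: 0.247
finger_force: 1.9
```

```bash
python3 arc.py
```

```text
t 22.87 radius 75.0 theta 120.0 tool yaw-182.2 119.3 z 68.3 Ftool [-0.9  4.  -2.4] pad 1.9 q6 -1.78
```

Emit:
apply_moves(
  series=[
    [[0, 0, -1.5], [0, -0.2, 0], 25],
    [[0, 0, -3], [-0.01, -0.39, 0], 25],
    [[0, 0, -4.5], [-0.02, -0.59, 0], 25],
    [[0, 0, -6], [-0.04, -0.78, 0], 25],
    [[0, 0, -7.5], [-0.06, -0.98, 0], 25],
    [[0, 0, -9], [-0.09, -1.17, 0], 25],
    [[0, 0, -10.5], [-0.13, -1.37, 0], 25],
    [[0, 0, -12], [-0.16, -1.56, 0], 25],
  ],
)

```text
t: 23.53
position: [563.5, 203.4, 68.3]
orientation: [0.0, 0.919, -0.394, 0.0]
wrist_force: [-2.4, -2.5, 1.9]
grip_width: 0.249
finger_force: 1.6
```

```bash
python3 arc.py
```

```text
t 23.53 radius 75.5 theta 132.2 tool yaw-182.2 131.3 z 68.3 Ftool [ 0.2  3.5 -1.9] pad 1.6 q6 -1.98
```

Emit:
apply_moves(
  series=[
    [[0, 0, -1.5], [0, -0.2, 0], 25],
    [[0, 0, -3], [-0.01, -0.39, 0], 25],
    [[0, 0, -4.5], [-0.02, -0.59, 0], 25],
    [[0, 0, -6], [-0.04, -0.78, 0], 25],
    [[0, 0, -7.5], [-0.06, -0.98, 0], 25],
    [[0, 0, -9], [-0.09, -1.17, 0], 25],
  ],
)

```text
t: 24.03
position: [571.6, 212.4, 68.1]
orientation: [0.0, 0.947, -0.321, 0.0]
wrist_force: [-1.5, -1.5, 0.6]
grip_width: 0.25
finger_force: 1.5
```

```bash
python3 arc.py
```

```text
t 24.03 radius 75.7 theta 141.4 tool yaw-182.2 140.4 z 68.1 Ftool [-0.3  2.1 -0.6] pad 1.5 q6 -2.13
```

Emit:
apply_moves(
  series=[
    [[0, 0, -1.5], [0, -0.2, 0], 25],
    [[0, 0, -3], [-0.01, -0.39, 0], 25],
    [[0, 0, -4.5], [-0.02, -0.59, 0], 25],
    [[0, 0, -6], [-0.04, -0.78, 0], 25],
    [[0, 0, -7.5], [-0.06, -0.98, 0], 25],
    [[0, 0, -9], [-0.09, -1.17, 0], 25],
    [[0, 0, -10.5], [-0.13, -1.37, 0], 25],
    [[0, 0, -12], [-0.16, -1.56, 0], 25],
  ],
)

```text
t: 24.7
position: [579.8, 225.8, 68.1]
orientation: [-0.0, 0.976, -0.22, 0.0]
wrist_force: [-0.7, -2.8, 0.4]
grip_width: 0.25
finger_force: 1.4
```

Emit:
apply_moves(
  series=[
    [[0, 0, -1.5], [0, -0.2, 0], 25],
    [[0, 0, -3], [-0.01, -0.39, 0], 25],
    [[0, 0, -4.5], [-0.02, -0.59, 0], 25],
    [[0, 0, -6], [-0.04, -0.78, 0], 25],
    [[0, 0, -7.5], [-0.06, -0.98, 0], 25],
    [[0, 0, -9], [-0.09, -1.17, 0], 25],
  ],
)

```text
t: 25.2
position: [584.0, 236.8, 68.1]
orientation: [-0.0, 0.99, -0.143, 0.0]
wrist_force: [0.5, -2.9, 0.1]
grip_width: 0.25
finger_force: 1.4
```

```bash
python3 arc.py
```

```text
t 25.2 radius 76.1 theta 162.1 tool yaw-182.2 161.4 z 68.1 Ftool [ 1.3  2.6 -0.1] pad 1.4 q6 -2.47
```

Emit:
apply_moves(
  series=[
    [[0, 0, -1.5], [0, -0.2, 0], 25],
    [[0, 0, -3], [-0.01, -0.39, 0], 25],
    [[0, 0, -4.5], [-0.02, -0.59, 0], 25],
    [[0, 0, -6], [-0.04, -0.78, 0], 25],
    [[0, 0, -7.5], [-0.06, -0.98, 0], 25],
    [[0, 0, -9], [-0.09, -1.17, 0], 25],
    [[0, 0, -10.5], [-0.13, -1.37, 0], 25],
    [[0, 0, -12], [-0.16, -1.56, 0], 25],
  ],
)

```text
t: 25.87
position: [586.8, 252.2, 68.1]
orientation: [-0.0, 0.999, -0.038, 0.0]
wrist_force: [0.8, -2.3, 0.4]
grip_width: 0.248
finger_force: 1.3
```

Emit:
apply_moves(
  series=[
    [[0, 0, -1], [0, -0.13, 0], 25],
    [[0, 0, -2], [0, -0.26, 0], 25],
    [[0, 0, -3], [-0.01, -0.39, 0], 25],
    [[0, 0, -4], [-0.02, -0.52, 0], 25],
    [[0, 0, -5], [-0.03, -0.65, 0], 25],
    [[0, 0, -6], [-0.04, -0.78, 0], 25],
    [[0, 0, -7], [-0.06, -0.91, 0], 25],
    [[0, 0, -7], [-0.06, -0.91, 0], 25],
  ],
)

```text
t: 26.53
position: [586.9, 261.5, 68.1]
orientation: [-0.0, 1.0, 0.022, 0.0]
wrist_force: [0.5, -0.7, -0.5]
grip_width: 0.249
finger_force: 0.7
```

```bash
python3 arc.py
```

```text
t 26.53 radius 76.3 theta 180.9 tool yaw-182.2 180.4 z 68.1 Ftool [0.4 0.7 0.5] pad 0.7 q6 -2.77
```

Emit:
apply_moves(
  series=[
    [[0, 0, 0], [0, -0.1, 0], 25],
    [[0, 0, 0], [0, -0.15, 0], 25],
    [[0, 0, 0], [0, -0.15, 0], 25],
    [[0, 0, 0], [0, 0.1, 0], 28],
    [[0, 0, 0], [0, 0.1, 0], 35],
    [[0, 0, 0], [0, 0.1, 0], 35],
    [[0, 0, 0], [0, 0.1, -1.5], 35],
    [[0, 0, 0], [0, 0.1, -4], 35],
    [[0, 0, 0], [0, 0.1, -7], 35],
    [[0, 0, 0], [0, 0.1, -9], 35],
  ],
)

```text
t: 27.37
position: [587.0, 260.4, 160.7]
orientation: [-0.001, 1.0, 0.022, 0.001]
wrist_force: [0.3, -0.8, 0.2]
grip_width: 0.351
finger_force: 0.0
```

Emit:
apply_moves(
  series=[
    [[0, 0, 0], [-1, 3, 0], 35],
    [[0, 0, 0], [-3, 7, 0], 35],
    [[0, 0, 0], [-5, 11, 0], 35],
    [[0, 0, 0], [-7, 15, 0], 35],
    [[0, 0, 0], [-9, 19, 0], 35],
    [[0, 0, 0], [-11, 23, 0], 35],
    [[0, 0, 0], [-13, 27, 0], 35],
    [[0, 0, 0], [-15, 31, 0], 35],
    [[0, 0, 0], [-15, 31, 0], 35],
  ],
)

```text
t: 28.12
position: [451.6, -9.5, 158.5]
orientation: [0.013, 1.0, -0.002, -0.0]
wrist_force: [0.3, -0.1, 0.3]
grip_width: 0.35
finger_force: 0.0
```

```bash
python3 - <<'E'
from h import *
t=eyes.grab_frame('top'); s=eyes.grab_frame('side')
cv2.imwrite('pics/t8.png',t); cv2.imwrite('pics/s8.png',s)
f=lambda i:np.clip(cv2.resize(i,(400,500),interpolation=cv2.INTER_CUBIC)*1.6,0,255)
cv2.imwrite('pics/c8.png',np.hstack([f(t[185:310,160:260]),f(s[275:475,205:365])]).astype(np.uint8))
g=s[330:420,210:300].max(2)<30; yx=np.argwhere(g); print(len(yx))
g=t[200:260,165:230]
s=bot.state(); print(s['t'],s['position'],s['wrist_force'])
E
```

```text
389
28.2167 [452.54351112  -8.3007879  158.6308782 ] [-0.05551981  0.36437208  0.09586215]
```

View pics/c8.png

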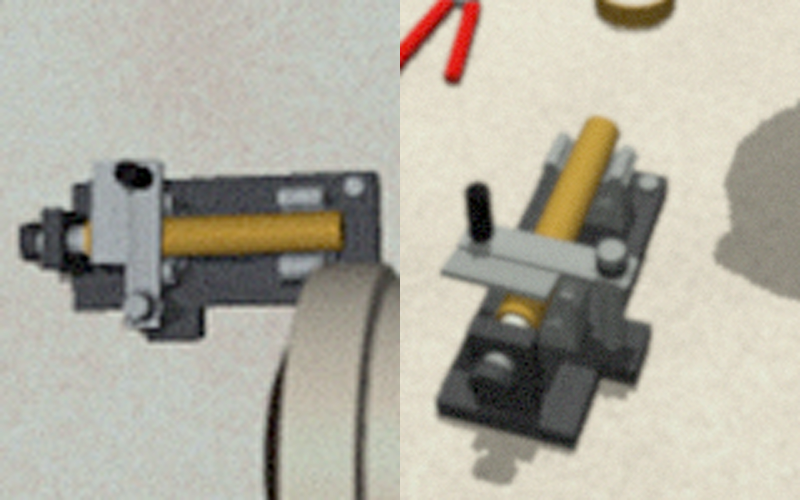

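The strap lies square across the bar: its edge runs from crop (162,160) to (160,325), within about 2° of square to the jig. The bar's rear end is unmoved at (343,228), and its front end is at the screw (88,238). Handing in.

```bash
python3 -c "
from station import bot
print(bot.finish_job())"
```

```text
the job is handed in; nothing more can be done
None
```

The thick bar is seated in the V, its end was pressed on the stop's solid face with about 10 N, the strap lies square across it (within about 2°), and the job was handed in at about 28 s; the hand-in returned no verdict.

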